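# Re-pin the end stop of a bar mould

## Task

Lengthen the bar mould: pull the orange-handled detent pin up out of the rail, slide the blue end stop along the rail to the hole marked by the red flag, and push the pin down through stop and rail until it clicks fully home. The flag only shows roughly where the hole is, so feel for it on either side, do not force the pin, and leave the other things on the table where they are.

Things in the scene. Friction and masses are not known exactly. Their poses are not given: they have to be found in the camera images.
- bed: Bar mould fixed to the table: plywood board 160x280x12 mm with an aluminium rail (40 wide, top 32 above the table) along its y, centre line at x=+20. Origin: board's underside centre, z up. Four vertical holes in the rail's centre line, 15.5 wide, 20 deep, sharp-edged, unevenly 40 to 50 mm apart; the pin starts in the lowest-y one (parking hole).
- stop (a joint): Position of the blue end stop along the rail, m: 0 at the parking hole, growing towards the bed's +y, to 0.155. It slides with about 1 N of friction and stays where it is left. 8 mm below its top, two sprung balls press on the pin from both sides (about 5 N each) and snap into a groove round the pin when it is home.
- stop_hole (a point): Centre of the mouth of the stop's hole, on its flat top 49 mm above the table; axes as the bed's. The stop is a blue saddle 56 (x) x 50 (y) mm on the rail, its plate 16 mm thick with its underside 1 mm over the rail, with a grey blade, 12 mm thick, to its -x side. The vertical hole is 15 mm wide, chamfered 2 mm.
- pin_grip (a point): Loose detent pin (about 120 g): centre of its orange grip, a block 30 (its x) x 16 (its y) x 30 mm high, z up along the pin. Below the grip a dark collar, 26 across, 6 high, its underside 21 mm below this point. Starts home: collar on the stop's top, this point 70 mm above the table. 10 to 20 N pull the groove off the balls, which then drag with 2 to 4 N; at home they pull the last 2 mm in.
- pin_tip (a point): Lower end of the same pin's steel shank: 14 mm across, 33 mm long below the collar, its last 2 mm tapered to 12.4 mm; this point is 54 mm below the grip's centre. Home, it is 16 mm deep in the rail. Raised by 17 to 26 mm the pin is clear of the rail but still in the stop's hole and can carry the stop along.
- red_mark (a point): Top centre of the red flag, 10 mm wide, its top 33 mm above the table, standing on the board beside the rail (+x side), axes as the bed's. Set down by hand beside the wanted hole: along the rail (bed y) the hole lies 4 to 11 mm from it, to one side or the other. Yellow and green flags stand likewise beside the two other holes and do not matter.
- caliper: Bystander: caliper, to be left alone; origin at the centre of its underside.
- pot_blue: Bystander: blue pot, to be left alone; origin at the centre of its underside.
- pot_orange: Bystander: orange pot, to be left alone; origin at the centre of its underside.
- cup: Bystander: mixing cup, to be left alone; origin at the centre of its underside.
- sample_pink: Bystander: pink plaster cube, to be left alone; origin at the centre of its underside.
- sample_grey: Bystander: grey plaster tile, to be left alone; origin at the centre of its underside.
Not all that is in view belongs to the job. What is meant by the part that bears pin_grip is not purple, and is the smaller of those in its own colour.

How it is judged:
By the outcome, as a careful person would: the job done as asked, in the order asked, and still so for the second after the job is handed in, with the robot touching nothing.
It also fails if it takes over 58 s, if anything falls off the work surface, if the arm or the gripper's body presses on something with over 40 N, if the wrist force passes 120 N, or if a joint passes its speed limit or range.

## Robot

A 7-joint arm with a two-finger parallel gripper is mounted at the origin on the work surface; the furniture and walls round the work are solid. World frame = base frame: x ahead of the robot, y to its left, z up, the work surface at z = 0. Lengths are in m, angles in degrees, forces in N, time in s.
With the tool pointing down it reaches from about 0.35 to 0.9 m from the base axis. Payload 7.2 kg.
Tool frame: the origin (TCP) lies at the very end of the fingers, on their centre line; the grasp point (between the pads) lies 19 mm behind it; z points along the fingers, y is the line along which they close (so a half turn about z gives the same grasp; the last joint's range is limited). The gripper opens to 85 mm and grips with 20 to 120 N. Pads are 22 mm wide; open, the fingers measure 114 mm over their backs; the gripper's body (76 mm by 85 mm) begins 54 mm behind the grasp point. The pads swing forward as they close: fully open they stand 13 mm farther back than shut.
Start: joints at [-72.261, 23.554, -0.728, 91.456, 0.321, 64.991, -4.71], TCP at [0.231, 0.581, 0.231] pointing down, gripper open.
Joint ranges: [-169.25, 169.25], [-16.82, 113.86], [-84.01, 82.57], [7.8, 145.47], [-59.2, 239.2], [7.22, 106.19], [-163.78, 163.78]. Speed limits (degrees/s): [136.94, 136.94, 172.46, 172.46, 180, 180, 180].

## Interface

Orientations are given as a 3x3 rotation matrix whose columns are the frame's x, y, z axes.
In Python, from workcell import monitor, read_camera, arm gives the robot as it stands.
- The arm moves only by the tool servo_tool, never from a script. Its argument "commands" is one flat list of numbers, 7 for each row, row after row: the shift along the tool's x, y, z in m, then the turn, a rotation vector about the tool's x, y, z in degrees, then the finger opening in m, from 0 to 0.0854. A call has 1 to 10 rows; each row is the pose to reach, as a shift and turn from the pose commanded when the call began, along the tool's axes at that moment; what a row does not reach only later rows make up. A row lasts 1/10 s, in which the tool goes at most 50 mm and 8.59 degrees, less where a joint would pass 70% of its speed; a pose out of reach is approached as far as the arm can. A call with a gripper value outside its range is refused whole. The fingers move at their own pace and stop on an object; the grip force is fixed at half the most. Time passes only in rows, so rows that repeat a pose let the fingers close. It gives the time, the measured TCP pose, the force, the opening and the grip force at its end, in the units of the state.
- monitor.get_state(): the state, without advancing time (a new reading comes with each control period).
- read_camera(name): name is "side" or "top" or "wrist"; returns a dict with "frame" (384x512x3 uint8, red, green, blue), "z_map" (384x512 float32, m along the optical axis (not along the pixel's ray), 0 where there is no reading), "fx", "fy", "cx", "cy" (pixels), "camera_from_world" (4x4, takes a point from world to camera coordinates). Camera axes: x right, y up, looking along -z (the intrinsics and any distortion apply to the point x, -y, -z); pixel columns grow to the right and rows downward; lengths in m; the calibration is good to about 2 mm. A picture is of the moment at which its call begins.
- arm.sign_off(): hands the job in; it is judged then, once.
The state is a dict: "time_s": time; "joint_pos": joint angles; "joint_velocities": joint speeds; "joint_efforts": joint torques, N m; "eef_pos": TCP position; "ee_rot": TCP orientation; "wrist_force": force on the tool from outside, world axes, zero at the start; "wrist_torque": the same for the moment, N m; "gripper_width": finger opening in m; "finger_force": force on a finger pad.
Only numpy, scipy, OpenCV 4.12 (cv2) and the standard library are available. Lean on these libraries where they do the work, as an engineer would, in place of code of your own. Each camera call takes 0.05 s, during which the arm holds its last target. There are 200 camera calls.

## Working session

There is one attempt and no reset: what is moved stays moved. The work goes in short steps, Python scripts to look and compute and a tool call to move; the robot and the scene stay as the last step left them, time stands still between calls to the robot, and variables do not carry over. Pictures are saved under pics/ and viewed, at most 10 in all, crops included, and the job is handed in when it is done.

Besides the shell and the picture viewer there is one more tool, called after "Call:" in YAML: its name, and indented under it one key for each argument. servo_tool: Moves the arm, as the interface text tells. Its arguments: {"type":"object","properties":{"commands":{"type":"array","items":{"type":"number"}}},"required":["commands"]}

```bash
mkdir -p pics; cat > h.py <<'E'
import numpy as np, cv2
from workcell import monitor, read_camera, arm
def world(c,z=None):
    d=c["z_map"].astype(float); v,u=np.indices(d.shape)
    P=np.stack([(u-c["cx"])/c["fx"]*d,-(v-c["cy"])/c["fy"]*d,-d,np.ones_like(d)],-1)
    return (P@np.linalg.inv(c["camera_from_world"]).T)[...,:3]
def ray(c,u,v,z):
    M=np.linalg.inv(c["camera_from_world"]); o=M[:3,3]
    d=M[:3,:3]@np.array([(u-c["cx"])/c["fx"],-(v-c["cy"])/c["fy"],-1])
    return o+d*(z-o[2])/d[2]
def save(n,f): cv2.imwrite("pics/"+n,f[...,::-1])
E
python3 - <<'E'
from h import *
a=read_camera("top");b=read_camera("side")
np.save("top.npy",a,allow_pickle=True);np.save("side.npy",b,allow_pickle=True)
save("top.png",a["frame"]);save("side.png",b["frame"])
print(a["fx"],a["cx"],a["camera_from_world"].round(3).tolist(),b["camera_from_world"].round(3).tolist(),[k for k in a])
s=monitor.get_state();print(s)
E
```

```text
368.65729648278483 252.8054723350711 [[0.013, -1.0, 0.021, 0.025], [0.996, 0.015, 0.093, -0.447], [-0.093, 0.02, 0.995, -1.153], [0.0, 0.0, 0.0, 1.0]] [[0.844, -0.535, -0.023, -0.357], [0.326, 0.479, 0.815, -0.216], [-0.425, -0.696, 0.578, -0.993], [0.0, 0.0, 0.0, 1.0]] ['frame', 'z_map', 'fx', 'fy', 'cx', 'cy', 'camera_from_world']
{'time_s': 0.1, 'joint_pos': array([-72.26248856,  23.59695053,  -0.72810622,  91.49958438,
         0.32045054,  64.99164777,  -4.71239332]), 'joint_velocities': array([-0.0497172 , -0.23531236,  0.01075025, -0.1351188 ,  0.03168776,
       -0.01918733,  0.03790607]), 'joint_efforts': array([ 3.44614484e-03, -6.01827908e+01,  6.84563052e-01, -3.00082147e+01,
        1.40768563e-02,  6.45658089e-03,  1.48212894e-05]), 'eef_pos': array([0.23040217, 0.58048807, 0.23051834]), 'ee_rot': array([[-9.29475735e-01,  3.68882971e-01, -4.58803498e-04],
       [ 3.68883243e-01,  9.29474638e-01, -1.43184685e-03],
       [-1.01737707e-04, -1.50011183e-03, -9.99998870e-01]]), 'wrist_force': array([ 0.40652301,  0.20308975, -0.09942345]), 'wrist_torque': array([ 0.00566446, -0.05625763,  0.01135848]), 'finger_force': 0.0, 'gripper_width': 0.085675977773222}
```

View pics/top.png

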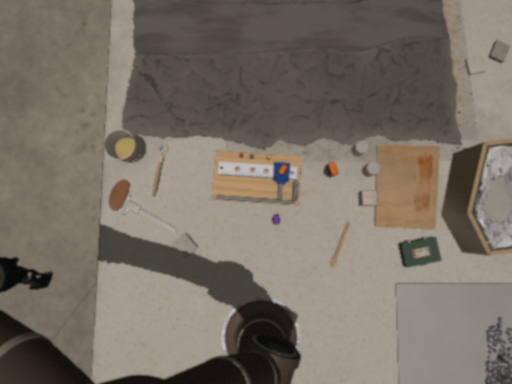

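View pics/side.png

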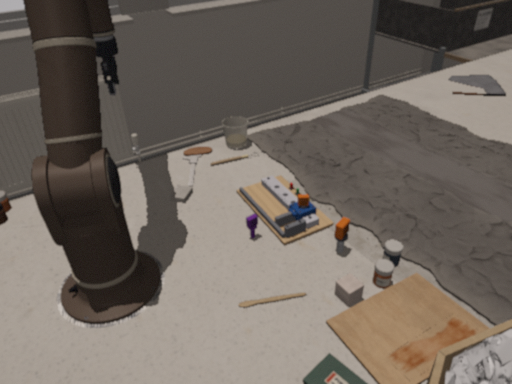

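Candidates for the pin: orange at top (283,170) / side (303,200), orange at top (333,169) / side (342,230), purple at top (276,219) / side (252,222). The one standing in the blue stop is orange and looks smaller. I'll confirm this in an enlarged crop and measure.

```bash
python3 - <<'E'
from h import *
a=np.load("top.npy",allow_pickle=True).item();b=np.load("side.npy",allow_pickle=True).item()
A=cv2.resize(a["frame"][140:230,205:350],None,fx=5.5,fy=5.5,interpolation=cv2.INTER_CUBIC)[:, :797]
B=cv2.resize(b["frame"][165:265,230:365],None,fx=5,fy=5,interpolation=cv2.INTER_CUBIC)
save("cropA.png",A);save("cropB.png",B)
for n,c in(("top",a),("side",b)):
    h=cv2.cvtColor(c["frame"],cv2.COLOR_RGB2HSV);W=world(c)
    for col,lo,hi in(("or",(0,150,90),(16,255,255)),("blue",(105,120,40),(125,255,255)),("green",(40,90,30),(85,255,255)),("yel",(22,150,120),(35,255,255)),("pur",(126,80,30),(160,255,255))):
        k,l,s,ce=cv2.connectedComponentsWithStats(cv2.inRange(h,lo,hi))
        for i in range(1,k):
            if s[i,4]>4:
                p=W[l==i]; print(n,col,s[i].tolist(),ce[i].round(1),np.median(p,0).round(4),p.min(0).round(3),p.max(0).round(3))
E
```

```text
top or [418, 156, 14, 20, 143] [425.9 163.6] [ 0.5564 -0.5351  0.0107] [ 0.516 -0.552  0.006] [ 0.58  -0.507  0.017]
top or [328, 163, 10, 12, 77] [332.4 168.5] [ 0.5197 -0.2053  0.0947] [ 0.502 -0.22   0.091] [ 0.536 -0.194  0.101]
top or [279, 165, 7, 10, 43] [282.1 169.5] [ 0.5138 -0.0547  0.0861] [ 0.501 -0.064  0.077] [ 0.529 -0.046  0.09 ]
top blue [274, 163, 15, 20, 145] [280.1 174.4] [ 0.5001 -0.0493  0.0492] [ 0.481 -0.078  0.043] [ 0.541 -0.033  0.058]
top yel [267, 156, 3, 2, 5] [268.2 156.4] [ 0.5653 -0.015   0.035 ] [ 0.562 -0.018  0.033] [ 0.566 -0.012  0.037]
top pur [273, 215, 6, 9, 46] [275.6 219.2] [ 0.3652 -0.0389  0.0697] [ 0.353 -0.045  0.063] [ 0.378 -0.03   0.074]
side or [298, 194, 11, 5, 47] [302.9 196.3] [ 0.5149 -0.0612  0.0835] [ 0.501 -0.071  0.003] [0.6   0.034 0.087]
side or [336, 218, 14, 20, 146] [341.3 226.2] [ 0.509  -0.216   0.0927] [ 0.497 -0.228  0.062] [ 0.54  -0.199  0.097]
side or [449, 321, 25, 21, 153] [458.7 329.8] [ 0.5625 -0.5324  0.0098] [ 0.526 -0.551  0.006] [ 0.583 -0.508  0.013]
side or [404, 348, 4, 3, 9] [405.7 348.9] [ 0.4371 -0.5029  0.0098] [ 0.433 -0.505  0.008] [ 0.441 -0.5    0.012]
side or [414, 354, 6, 5, 19] [416.1 355.7] [ 0.4429 -0.5242  0.0096] [ 0.436 -0.528  0.008] [ 0.448 -0.52   0.011]
side or [407, 357, 18, 9, 81] [414.6 361.1] [ 0.4289 -0.5325  0.0097] [-0.05  -0.779  0.006] [ 0.449 -0.52   0.742]
side or [328, 374, 6, 7, 12] [330.5 377. ] [ 0.2655 -0.4772  0.0313] [ 0.259 -0.479  0.03 ] [ 0.274 -0.475  0.033]
side blue [289, 203, 26, 17, 232] [300.9 210.3] [ 0.5003 -0.0712  0.0474] [-0.05  -0.779  0.025] [ 0.542 -0.032  0.742]
side pur [247, 214, 10, 24, 146] [251.9 223.4] [ 0.3611 -0.0476  0.0553] [ 0.347 -0.055 -0.002] [0.422 0.041 0.071]
```

View pics/cropA.png

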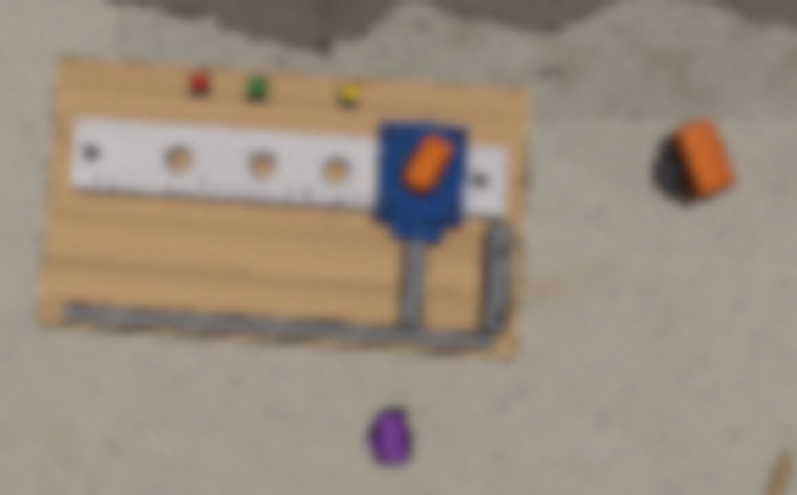

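View pics/cropB.png

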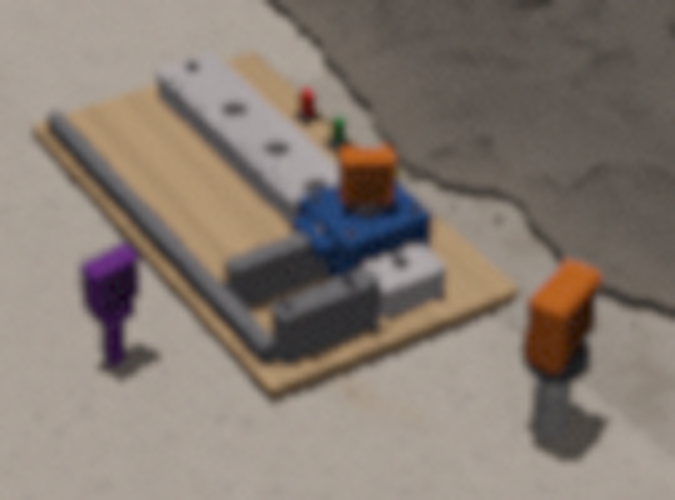

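Top crop: the smaller orange grip sits on the blue stop at crop (428,163), full-frame (283,170), so that is the pin. The loose orange one at (705,158) is larger, and the purple one is excluded. The red flag is at crop (199,83), near the farthest hole at (179,158). Side crop agrees: grip at (368,178) on the stop, red flag at (307,103).

```bash
cat >> h.py <<'E'
from scipy.spatial.transform import Rotation as R
def rel(target,yaw_y=None):
    """shift in tool axes and turn (rotvec deg) to reach TCP target, tool down, tool y along world yaw_y (mod 180)"""
    s=monitor.get_state();T=s["ee_rot"];sh=T.T@(np.array(target)-s["eef_pos"])
    if yaw_y is None: return sh.round(4),None
    best=None
    for k in(0,180):
        t=np.radians(yaw_y+k);y=np.array([np.cos(t),np.sin(t),0]);z=np.array([0,0,-1.]);G=np.stack([np.cross(y,z),y,z],1)
        r=R.from_matrix(T.T@G).as_rotvec(degrees=True)
        if best is None or np.linalg.norm(r)<np.linalg.norm(best):best=r
    return sh.round(4),best.round(2)
E
python3 - <<'E'
from h import *
a=np.load("top.npy",allow_pickle=True).item()
h=cv2.cvtColor(a["frame"],cv2.COLOR_RGB2HSV);W=world(a)
m=cv2.inRange(h,(0,150,90),(16,255,255));m[:,300:]=0;m[:160]=0;m[:,:270]=0
v,u=np.nonzero(m)
P=np.array([ray(a,x,y,.085)[:2] for x,y in zip(u,v)],np.float32)
print(cv2.minAreaRect(P*1000), P.mean(0)); 
w,V=np.linalg.eigh(np.cov(P.T));print("long axis yaw",np.degrees(np.arctan2(V[1,1],V[0,1])))
for n,x,y,z in(("red",199,83,.033),("green",258,88,.033),("yel",348,93,.033),("h4",179,158,.032),("h3",262,163,.032),("h2",337,171,.032),("s1",91,153,.032),("s2",479,180,.032)):
    print(n,ray(a,205+x/5.5-.4,140+y/5.5-.4,z).round(4))
print(rel([.513,-.055,.2],-30))
E
```

```text
((514.9136962890625, -54.857601165771484), (14.899928092956543, 27.47405242919922), 64.0619125366211) [ 0.5148048  -0.05527421]
long axis yaw 152.8803370097929
red [0.5686 0.0716 0.033 ]
green [0.5663 0.0374 0.033 ]
yel [ 0.5643 -0.0147  0.033 ]
h4 [0.5248 0.0824 0.032 ]
h3 [0.5227 0.0345 0.032 ]
h2 [ 0.5187 -0.0088  0.032 ]
s1 [0.5268 0.1331 0.032 ]
s2 [ 0.5149 -0.091   0.032 ]
(array([-0.4971, -0.4864,  0.0313]), array([-8.000e-02, -6.000e-02, -8.165e+01]))
```

```bash
python3 -c "
from h import *
print(rel([.515,-.055,.2],62.9))"
```

```text
(array([-0.4989, -0.4856,  0.0313]), array([-0.09,  0.01,  5.45]))
```

Call:
servo_tool:
  commands: [-0.499,-0.486,0.031,0,0,5.45,0.06,-0.499,-0.486,0.031,0,0,5.45,0.06,-0.499,-0.486,0.031,0,0,5.45,0.06,-0.499,-0.486,0.031,0,0,5.45,0.06,-0.499,-0.486,0.031,0,0,5.45,0.06,-0.499,-0.486,0.031,0,0,5.45,0.06,-0.499,-0.486,0.031,0,0,5.45,0.06,-0.499,-0.486,0.031,0,0,5.45,0.06,-0.499,-0.486,0.031,0,0,5.45,0.06,-0.499,-0.486,0.031,0,0,5.45,0.06]

```text
time_s: 1.1
eef_pos: [0.4349, 0.123, 0.209]
ee_rot: [[-0.89, 0.455, 0.0], [0.455, 0.89, 0.0], [-0.0, 0.0, -1.0]]
wrist_force: [0.3, 1.3, 0.7]
gripper_width: 0.0601
finger_force: 0.0
```

```bash
python3 -c "
from h import *
print(rel([.515,-.055,.2],62.9))"
```

```text
(array([-0.1524, -0.122 ,  0.009 ]), array([0.02, 0.  , 0.02]))
```

Call:
servo_tool:
  commands: [-0.152,-0.122,0.009,0,0,0,0.06,-0.152,-0.122,0.009,0,0,0,0.06,-0.152,-0.122,0.009,0,0,0,0.06,-0.152,-0.122,0.009,0,0,0,0.06,-0.152,-0.122,0.009,0,0,0,0.06,-0.152,-0.122,0.009,0,0,0,0.06]

```text
time_s: 1.7
eef_pos: [0.5141, -0.0539, 0.1995]
ee_rot: [[-0.889, 0.458, -0.001], [0.458, 0.889, -0.0], [0.001, -0.001, -1.0]]
wrist_force: [-0.2, 0.6, -0.4]
gripper_width: 0.0599
finger_force: 0.0
```

```bash
python3 -c "
from h import *
c=read_camera('wrist');np.save('w1.npy',c,allow_pickle=True);save('w1.png',c['frame'])
M=np.linalg.inv(c['camera_from_world']);print(M.round(3).tolist(),c['fx']);print(monitor.get_state()['eef_pos'])"
```

```text
[[0.459, -0.849, -0.262, 0.448], [0.889, 0.438, 0.136, -0.018], [-0.0, -0.295, 0.956, 0.343], [0.0, 0.0, 0.0, 1.0]] 291.65814647852994
[ 0.51389134 -0.05243675  0.19958044]
```

View pics/w1.png

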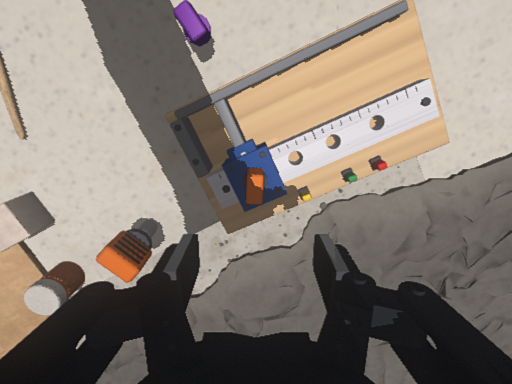

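Wrist view: orange grip at (256,185) on the blue stop, holes at (295,157), (334,141) and (377,123), red flag at (378,163), green (349,175), yellow (305,194). I'll measure the grip, stop and holes in this one view.

```bash
python3 - <<'E'
from h import *
c=np.load("w1.npy",allow_pickle=True).item();W=world(c)
h=cv2.cvtColor(c["frame"],cv2.COLOR_RGB2HSV)
m=cv2.inRange(h,(0,140,60),(18,255,255));m[:,:235]=0;m[:,275:]=0;m[210:]=0
k,l,s,ce=cv2.connectedComponentsWithStats(m);i=1+np.argmax(s[1:,4]);P=W[l==i]
t=P[P[:,2]>np.percentile(P[:,2],95)-.004]
print(s[i],"top z",np.median(t[:,2]),len(t),cv2.minAreaRect((t[:,:2]*1000).astype(np.float32)),t.mean(0))
# holes: dark+brown pixels inside the rail
for n,(x,y) in dict(h2=(295,157),h3=(334,141),h4=(377,123)).items():
    g=h[y-13:y+14,x-13:x+14].astype(int)
    white=((g[...,2]>150)&(g[...,1]<40)).astype(np.uint8)
    k,l,s,ce=cv2.connectedComponentsWithStats(1-white,connectivity=4);j=l[13,13]
    v,u=np.nonzero(l==j);Q=np.array([ray(c,x-13+a,y-13+b,.032)[:2]*1000 for a,b in zip(u,v)],np.float32)
    (ctr,r)=cv2.minEnclosingCircle(Q);print(n,len(u),np.round(ctr,1),round(r,1),np.median(W[y-13:y+14,x-13:x+14,2][white>0]).round(4))
for n,(x,y) in dict(red=(378,163),green=(349,175),yel=(305,194),s4=(426,101),s1=(225,188)).items(): print(n,ray(c,x,y,.033).round(4),W[y,x].round(4))
m=cv2.inRange(h,(105,110,30),(128,255,255));p=W[(m>0)];p=p[(abs(p[:,2]-.049)<.006)];print("blue",p.min(0),p.max(0),cv2.minAreaRect((p[:,:2]*1000).astype(np.float32)))
E
```

```text
[246 168  18  36 578] top z 0.08531063396753302 493 ((489.4146423339844, -39.158958435058594), (15.578591346740723, 93.05619812011719), 59.5942268371582) [ 0.51623592 -0.05498995  0.08731444]
h2 158 [520.5  -7.8] 7.7 0.0326
h3 165 [522.9  35.2] 7.7 0.0326
h4 176 [525.5  83.1] 7.7 0.0326
red [0.5666 0.0693 0.033 ] [0.5674 0.0698 0.031 ]
green [0.5647 0.0364 0.033 ] [0.5664 0.0372 0.0286]
yel [ 0.5625 -0.0155  0.033 ] [ 0.5629 -0.0155  0.032 ]
s4 [0.5284 0.135  0.033 ] [0.5279 0.1342 0.0346]
s1 [ 0.5154 -0.0915  0.033 ] [ 0.5148 -0.0907  0.036 ]
blue [ 0.47897677 -0.08093541  0.04322603] [ 0.54414401 -0.02954528  0.05197071] ((512.0288696289062, -55.04440689086914), (49.02009963989258, 65.74711608886719), 87.16647338867188)
```

```bash
python3 - <<'E'
from h import *
c=np.load("w1.npy",allow_pickle=True).item();W=world(c)
h=cv2.cvtColor(c["frame"],cv2.COLOR_RGB2HSV)
m=cv2.inRange(h,(0,140,60),(18,255,255));P=W[165:208,243:270][m[165:208,243:270]>0]
t=P[(abs(P[:,2]-.085)<.004)&(abs(P[:,0]-.516)<.025)&(abs(P[:,1]+.055)<.025)]
print(len(t),cv2.minAreaRect((t[:,:2]*1000).astype(np.float32)),t.mean(0))
w,V=np.linalg.eigh(np.cov(t[:,:2].T));print(np.degrees(np.arctan2(V[1,1],V[0,1])))
print(rel([.517,-.0552,.058],62.9),monitor.get_state()["eef_pos"])
E
```

```text
507 ((517.1382446289062, -55.2116584777832), (15.857548713684082, 28.7574520111084), 61.838356018066406) [ 0.51651109 -0.05506215  0.0851098 ]
149.21995419378592
(array([-0.0042, -0.001 ,  0.1416]), array([-0.01, -0.07, -0.01])) [ 0.51389134 -0.05243675  0.19958044]
```

Call:
servo_tool:
  commands: [-0.003,0,0.04,0,0,1,0.06,-0.003,0,0.08,0,0,1,0.06,-0.003,0,0.1,0,0,1,0.06,-0.003,0,0.1,0,0,1,0.06]

```text
time_s: 2.15
eef_pos: [0.5146, -0.0521, 0.0975]
ee_rot: [[-0.884, 0.468, -0.006], [0.468, 0.884, 0.0], [0.005, -0.002, -1.0]]
wrist_force: [-0.3, -0.2, -0.1]
gripper_width: 0.0598
finger_force: 0.0
```

```bash
python3 -c "
from h import *
print(rel([.517,-.0552,.058],62))"
```

```text
(array([-0.0038, -0.0015,  0.0394]), array([-0.13, -0.31,  0.07]))
```

Call:
servo_tool:
  commands: [-0.004,-0.0015,0.015,0,0,0,0.06,-0.004,-0.0015,0.03,0,0,0,0.06,-0.004,-0.0015,0.038,0,0,0,0.06,-0.004,-0.0015,0.038,0,0,0,0.06,-0.004,-0.0015,0.038,0,0,0,0.06]

```text
time_s: 2.65
eef_pos: [0.5203, -0.0574, 0.0626]
ee_rot: [[-0.882, 0.471, 0.001], [0.471, 0.882, 0.0], [-0.001, 0.001, -1.0]]
wrist_force: [-0.4, 0.1, 0.4]
gripper_width: 0.0599
finger_force: 0.0
```

```bash
python3 -c "
from h import *
print(rel([.517,-.0552,.058],62))"
```

```text
(array([0.0039, 0.0004, 0.0046]), array([ 0.03,  0.04, -0.09]))
```

Call:
servo_tool:
  commands: [0.0035,0.0005,0.002,0,0,0,0.06,0.0035,0.0005,0.002,0,0,0,0.06,0.0035,0.0005,0.002,0,0,0,0.06,0.0035,0.0005,0.002,0,0,0,0.06,0.0035,0.0005,0.002,0,0,0,0.06]

```text
time_s: 3.15
eef_pos: [0.5171, -0.0554, 0.0602]
ee_rot: [[-0.882, 0.471, 0.0], [0.471, 0.882, 0.0], [-0.0, 0.0, -1.0]]
wrist_force: [0.4, -0.4, -0.7]
gripper_width: 0.0599
finger_force: 0.0
```

```bash
python3 -c "
from h import *
print(rel([.517,-.0552,.058],62),monitor.get_state()['joint_velocities'].round(2))"
```

```text
(array([0.0002, 0.0001, 0.0022]), array([ 0.01,  0.02, -0.1 ])) [ 0.07  0.07  0.01  0.01 -0.01  0.06  0.08]
```

Call:
servo_tool:
  commands: [0,0,0.003,0,0,0,0.06,0,0,0.003,0,0,0,0.0,0,0,0.003,0,0,0,0.0,0,0,0.003,0,0,0,0.0,0,0,0.003,0,0,0,0.0,0,0,0.003,0,0,0,0.0,0,0,0.003,0,0,0,0.0,0,0,0.003,0,0,0,0.0]

```text
time_s: 3.95
eef_pos: [0.5169, -0.0557, 0.0571]
ee_rot: [[-0.882, 0.471, -0.0], [0.471, 0.882, -0.0], [-0.0, -0.0, -1.0]]
wrist_force: [-2.6, -1.6, 3.2]
gripper_width: 0.0151
finger_force: 58.6
```

Call:
servo_tool:
  commands: [0,0,-0.002,0,0,0,0,0,0,-0.004,0,0,0,0,0,0,-0.006,0,0,0,0,0,0,-0.009,0,0,0,0,0,0,-0.012,0,0,0,0,0,0,-0.015,0,0,0,0,0,0,-0.018,0,0,0,0,0,0,-0.021,0,0,0,0,0,0,-0.021,0,0,0,0,0,0,-0.021,0,0,0,0]

```text
time_s: 4.95
eef_pos: [0.5172, -0.0551, 0.0787]
ee_rot: [[-0.882, 0.471, 0.001], [0.471, 0.882, 0.0], [-0.0, 0.001, -1.0]]
wrist_force: [-1.3, -0.6, 3.9]
gripper_width: 0.0148
finger_force: 60.4
```

```bash
python3 -c "
from h import *
s=monitor.get_state();b=np.array([.055,.9985,0]);p=s['eef_pos']
print(p,s['wrist_force'],s['wrist_torque'],s['ee_rot'].T@b)
for d in (.13,.138,.1385): print(d,(s['ee_rot'].T@(b*d)).round(4))"
```

```text
[ 0.51724783 -0.05510285  0.07865256] [-1.252847   -0.60091199  3.89150079] [-0.07031262  0.62921833  0.04985307] [4.21524788e-01 9.06831747e-01 5.34032504e-04]
0.13 [5.480e-02 1.179e-01 1.000e-04]
0.138 [5.820e-02 1.251e-01 1.000e-04]
0.1385 [5.840e-02 1.256e-01 1.000e-04]
```

```bash
python3 -c "
from h import *
c=read_camera('side');save('s2.png',cv2.resize(c['frame'][150:270,240:360],None,fx=5,fy=5,interpolation=cv2.INTER_CUBIC))
c=read_camera('wrist');save('w2.png',c['frame'])"
```

```text
(no output)
```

View pics/s2.png

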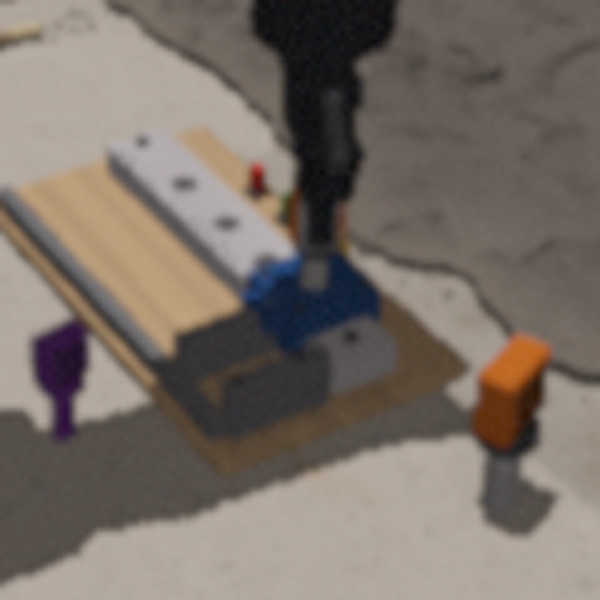

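The shank shows between grip and stop at crop (313,275), so the pin is up and still in the stop. Next I slide along the rail.

Call:
servo_tool:
  commands: [0.0042,0.0091,0,0,0,0,0,0.0105,0.0227,0,0,0,0,0,0.0168,0.0363,0,0,0,0,0,0.0232,0.0499,0,0,0,0,0,0.0295,0.0635,0,0,0,0,0,0.0358,0.0771,0,0,0,0,0,0.0422,0.0907,0,0,0,0,0,0.0485,0.1043,0,0,0,0,0,0.0548,0.1179,0,0,0,0,0,0.0548,0.1179,0,0,0,0,0]

```text
time_s: 6.05
eef_pos: [0.5243, 0.078, 0.0779]
ee_rot: [[-0.884, 0.468, 0.0], [0.468, 0.884, 0.002], [0.001, 0.001, -1.0]]
wrist_force: [-1.2, 0.7, -2.0]
gripper_width: 0.015
finger_force: 59.7
```

```bash
python3 -c "
from h import *
from workcell import *
c=read_camera('top');np.save('t2.npy',c,allow_pickle=True);s=monitor.get_state();print(s['eef_pos'],s['wrist_force'],s['wrist_torque'])
c=read_camera('wrist');np.save('w2.npy',c,allow_pickle=True);save('w3.png',c['frame'])"
```

```text
[0.5241485  0.07655922 0.0778397 ] [ 0.60309619  0.64678032 -2.02309718] [0.32003906 0.16482277 0.01778181]
```

View pics/w3.png

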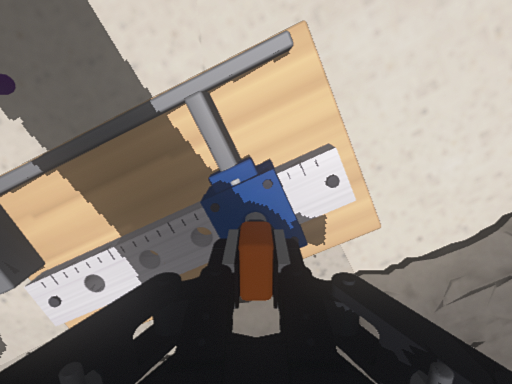

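Wrist view: the pin is held and the stop has come along. The parking hole is exposed at (95,283), h2 at (150,260), h3 at (202,236). I'll measure the parking-to-h2 distance here to refine the target.

```bash
python3 - <<'E'
from h import *
c=np.load("w2.npy",allow_pickle=True).item()
h=cv2.cvtColor(c["frame"],cv2.COLOR_RGB2GRAY);C=[]
for n,(x,y) in dict(h1=(95,283),h2=(150,260)).items():
    g=h[y-13:y+14,x-13:x+14];t,b=cv2.threshold(g,0,1,cv2.THRESH_BINARY_INV+cv2.THRESH_OTSU)
    k,l,s,ce=cv2.connectedComponentsWithStats(b,connectivity=4);j=l[13,13]
    v,u=np.nonzero(l==j);Q=np.array([ray(c,x-13+a,y-13+b_,.032)[:2]*1000 for a,b_ in zip(u,v)],np.float32)
    ctr,r=cv2.minEnclosingCircle(Q);C.append(ctr);print(n,t,len(u),np.round(ctr,1),round(r,1))
d=np.subtract(C[1],C[0]);print(d,np.hypot(*d))
s=monitor.get_state();T=s["ee_rot"];print(s["eef_pos"],T.T@(np.array([.5256,.0832,0])-s["eef_pos"]))
E
```

```text
h1 159.0 287 [517.7 -55.9] 7.9
h2 91.0 318 [520.2  -8.1] 8.0
[ 2.58740234 47.77051067] 47.840530315806625
[0.52407078 0.07537953 0.07784301] [0.00229639 0.00760257 0.07784575]
```

Call:
servo_tool:
  commands: [0.0034,0.0074,0,0,0,0,0,0.0034,0.0074,0,0,0,0,0,0.0034,0.0074,0,0,0,0,0,0.0034,0.0074,0,0,0,0,0,0.0034,0.0074,0,0,0,0,0,0.0034,0.0074,0,0,0,0,0]

```text
time_s: 6.75
eef_pos: [0.5245, 0.0825, 0.078]
ee_rot: [[-0.882, 0.471, -0.0], [0.471, 0.882, 0.0], [0.0, 0.0, -1.0]]
wrist_force: [-0.5, 2.2, -4.1]
gripper_width: 0.0149
finger_force: 59.7
```

```bash
python3 -c "
from h import *
s=monitor.get_state();print(s['eef_pos'],s['wrist_force'],s['ee_rot'][:,2],s['joint_velocities'].round(2))"
```

```text
[0.52453872 0.08253989 0.07800909] [-0.45536188  2.19691811 -4.13146223] [-2.13163878e-04  1.14909522e-04 -9.99999971e-01] [-0.03  0.08 -0.04  0.08 -0.01 -0.02 -0.03]
```

Call:
servo_tool:
  commands: [0.0003,0.0006,0.001,0,0,0,0,0.0003,0.0006,0.002,0,0,0,0,0.0003,0.0006,0.003,0,0,0,0,0.0003,0.0006,0.004,0,0,0,0,0.0003,0.0006,0.005,0,0,0,0,0.0003,0.0006,0.006,0,0,0,0,0.0003,0.0006,0.007,0,0,0,0,0.0003,0.0006,0.007,0,0,0,0,0.0003,0.0006,0.007,0,0,0,0]

```text
time_s: 7.65
eef_pos: [0.5246, 0.0833, 0.0707]
ee_rot: [[-0.882, 0.471, -0.0], [0.471, 0.882, -0.0], [0.0, -0.0, -1.0]]
wrist_force: [-2.4, -2.1, -1.5]
gripper_width: 0.0152
finger_force: 59.9
```

Call:
servo_tool:
  commands: [0,0,0.001,0,0,0,0,0,0,0.002,0,0,0,0,0,0,0.003,0,0,0,0,0,0,0.004,0,0,0,0,0,0,0.005,0,0,0,0,0,0,0.006,0,0,0,0,0,0,0.006,0,0,0,0]

```text
time_s: 8.35
eef_pos: [0.5246, 0.0832, 0.0647]
ee_rot: [[-0.882, 0.471, -0.0], [0.471, 0.882, -0.0], [0.0, -0.0, -1.0]]
wrist_force: [-3.1, -1.4, -0.8]
gripper_width: 0.015
finger_force: 59.9
```

Call:
servo_tool:
  commands: [0,0,0.0015,0,0,0,0,0,0,0.003,0,0,0,0,0,0,0.0045,0,0,0,0,0,0,0.0055,0,0,0,0,0,0,0.0065,0,0,0,0,0,0,0.0075,0,0,0,0,0,0,0.0082,0,0,0,0,0,0,0.0085,0,0,0,0,0,0,0.0085,0,0,0,0]

```text
time_s: 9.25
eef_pos: [0.5246, 0.0832, 0.0571]
ee_rot: [[-0.882, 0.471, -0.0], [0.471, 0.882, 0.0], [0.0, 0.0, -1.0]]
wrist_force: [-7.1, -2.9, 8.6]
gripper_width: 0.0152
finger_force: 61.4
```

Stopped at the home height with a rising force. I'll press slightly more to seat it, relax, then open.

Call:
servo_tool:
  commands: [0,0,0.0008,0,0,0,0,0,0,0.0008,0,0,0,0,0,0,-0.0008,0,0,0,0,0,0,-0.0008,0,0,0,0,0,0,-0.0008,0,0,0,0.05,0,0,-0.0008,0,0,0,0.05,0,0,-0.0008,0,0,0,0.05,0,0,-0.0008,0,0,0,0.05,0,0,-0.0008,0,0,0,0.05]

```text
time_s: 10.15
eef_pos: [0.525, 0.0835, 0.0574]
ee_rot: [[-0.882, 0.471, 0.001], [0.471, 0.882, 0.0], [-0.0, 0.0, -1.0]]
wrist_force: [-1.0, 0.5, 0.6]
gripper_width: 0.0499
finger_force: 0.0
```

Call:
servo_tool:
  commands: [0,0,-0.015,0,0,0,0.05,0,0,-0.03,0,0,0,0.05,0,0,-0.06,0,0,0,0.05,0,0,-0.1,0,0,0,0.05,0,0,-0.14,0,0,0,0.05,0,0,-0.14,0,0,0,0.05,0,0,-0.14,0,0,0,0.05]

```text
time_s: 10.85
eef_pos: [0.5252, 0.0836, 0.1982]
ee_rot: [[-0.882, 0.471, 0.002], [0.471, 0.882, 0.001], [-0.001, 0.002, -1.0]]
wrist_force: [0.2, 0.8, -0.7]
gripper_width: 0.0499
finger_force: 0.0
```

```bash
python3 - <<'E'
from h import *
c=read_camera("wrist");W=world(c);save("w4.png",c["frame"])
h=cv2.cvtColor(c["frame"],cv2.COLOR_RGB2HSV)
m=cv2.inRange(h,(0,140,60),(18,255,255));P=W[m>0]
t=P[(abs(P[:,0]-.525)<.025)&(abs(P[:,1]-.083)<.025)];print(len(t),"grip top z",np.percentile(t[:,2],[50,80,95]).round(4),t.mean(0))
m=cv2.inRange(h,(105,110,30),(128,255,255));p=W[m>0];p=p[abs(p[:,2]-.049)<.006];print("stop z",np.median(p[:,2]))
E
```

```text
578 grip top z [0.0852 0.0859 0.0865] [0.52271232 0.08514535 0.08381629]
stop z 0.049424076000567474
```

View pics/w4.png

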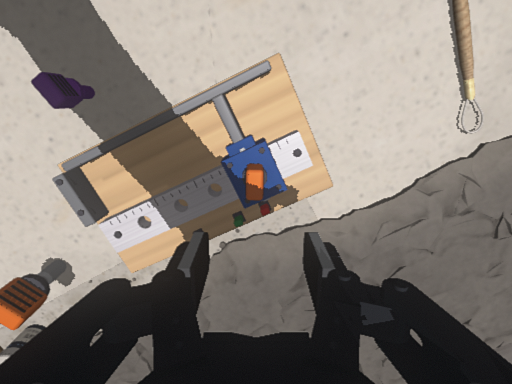

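The final wrist view shows the pin upright in the stop at (255,182). The stop is past the red flag at (265,208), the three other holes are empty, and nothing has been disturbed. The grip's top is at 0.085 m, the same as in its home position at the start. Handing in.

```bash
python3 -c "
from h import *
print(arm.sign_off())"
```

```text
the job is handed in; nothing more can be done
None
```

The blue end stop is now at the red-flag hole with the pin pushed fully home. The gripper is clear and the job was handed in at about 11 s of the 58 s allowed.

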